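# Pin the swing arm of the specimen jig

## Robot

A 6-joint arm with a two-finger parallel gripper is mounted at the origin on the work surface. World frame = base frame: x ahead of the robot, y to its left, z up, the work surface at z = 0. Lengths are in m, angles in rad, forces in N, time in s.
With the tool pointing down it reaches from about 0.375 to 0.9 m from the base axis. Payload 3.1 kg.
Tool frame: the origin (TCP) lies at the very end of the fingers, on their centre line; the grasp point (between the pads) lies 19 mm behind it; z points along the fingers, y is the line along which they close (so a half turn about z gives the same grasp; the last joint's range is limited). The gripper opens to 87 mm and grips with 3 to 60 N. Pads are 19 mm wide; open, the fingers measure 117 mm over their backs; the gripper's body (75 mm by 190 mm) begins 51 mm behind the grasp point.
Start: joints at [0.924, 0.527, 1.433, -0, 1.181, -0.178], TCP at [0.282, 0.558, 0.223] pointing down, gripper open.
Joint ranges: [-3.08, 3.08], [-0.75, 2.2], [0.22, 2.44], [-1.43, 4.57], [0, 2.65], [-2.85, 2.85]. Speed limits (rad/s): [2.79, 2.79, 3.14, 3.14, 3.14, 3.14].

## Interface

Orientations are given as a unit quaternion [x, y, z, w].
In Python, from rig import robot gives the robot as it stands. The module is installed in compiled form; this text tells all that it offers.
- The arm moves only by the tool play_rows, never from a script. Its argument "steps" is one flat list of numbers, 5 for each row, row after row: the opening, from -1 (shut) to 1 (fully open), then the shift along the tool's x, y, z as a fraction of full scale, then the turn about the tool's z as a fraction of full scale. In form: [claw, tx, ty, tz, twist, claw, tx, ty, tz, twist, ...]. A call has exactly 10 rows; each row shifts and turns the commanded pose from where the row before left it, along the tool's axes as they then stand; what a row does not reach is not made up. Full scale, the value 1, is 0.03 m for a shift and 0.1 rad for a turn. A row lasts 1/10 s, in which the tool goes at most 50 mm and 8.59 degrees, less where a joint would pass 70% of its speed; a pose out of reach is approached as far as the arm can. A call with a number of a shift or a turn outside -1 to 1 is refused whole. A call with a gripper value outside its range is refused whole. The fingers move at their own pace and stop on an object; "grip_force" is the grip in N (left out, the last holds). Time passes only in rows, so rows that do not move let the fingers close, or fill a call up. It gives the time, the measured TCP pose, the force, the opening and the grip force at its end, in the units of the state.
- robot.get_obs(): the state, without advancing time (a new reading comes with each control period).
- robot.camera(name): name is "scene" or "top" or "wrist"; returns a dict with "image" (384x512x3 uint8, red, green, blue), "mtx" (3x3 intrinsics, pixels), "rvec" (rotation vector, rad) and "tvec" (3), from world to camera coordinates, as OpenCV has them. Camera axes: x right, y down, z forward; pixel columns grow to the right and rows downward; lengths in m; the calibration is good to about 2 mm. A picture is of the moment at which its call begins. There is no depth.
- robot.hand_in(): hands the job in; it is judged then, once.
The state is a dict: "time": time; "q": joint angles; "joint_velocities": joint speeds; "joint_torque": joint torques, N m; "position": TCP position; "tool_rot": TCP orientation; "ft_force": force on the tool from outside, world axes, zero at the start; "moment": the same for the moment, N m; "grip_width": finger opening in m; "grip_force": force on a finger pad.
Only numpy, scipy, OpenCV 4.12 (cv2) and the standard library are available. Lean on these libraries where they do the work, as an engineer would, in place of code of your own. Each camera call takes 0.05 s, during which the arm holds its last target. There are 200 camera calls.

## Task

Swing the steel arm of the specimen jig by its black post until the hole in the arm lies over the hole in the jig's block, then take the long locking pin, the one with the plain round knob, from the pin rack and push it down through both holes until its flange sits flat on the arm. Let go and leave it upright there; the other two pins in the rack (square head, T-bar) are too short and are not needed.

Things in the scene. Friction and masses are not known exactly. Their poses are not given: they have to be found in the camera images.
- lock_pin: Steel locking pin, 0.14 kg, upright in one of 3 places (75 mm apart) of an aluminium rack, top 75 mm above the table. Knob 24 mm diameter, 28 tall; below it flange 36 mm diameter, 6 thick; below it shank 14 mm diameter, 50 long, the last 12 mm tapering to 6. Origin: on the axis at the flange's underside, z up; knob 6 to 34 mm above, nose 50 mm below. Grip the knob from above, any yaw.
- base_hole (a point): Centre of the mouth of the fixed hole in the jig's aluminium block (80 x 80 mm), 60 mm above the table. Vertical hole, 24 mm diameter, through the block, over 45 mm deep. z is up; the arm's vertical pivot axis is 100 mm away along +y of this point. The jig is bolted down.
- link_hole (a point): Centre of the top mouth of the hole in the swinging steel arm (14 mm thick), 76 mm above the table, 100 mm from the pivot. Vertical hole, 24 mm diameter. The arm swings level 2 mm above the block, starts 25 to 55 degrees off line on the robot's side, needs under 2 N at the post, stays where left; no stop in line, it can go 17 degrees too far. +y points to the pivot, z up.
- link_post (a point): Centre of the top of the arm's upright black post: 20 mm diameter, 45 mm tall, standing on the arm's top face, its top 121 mm above the table. It is 180 mm from the pivot axis, 80 mm beyond the arm's hole, on the line from pivot through hole. Grip it from above or push it sideways.
Not all that is in view belongs to the job. What is shaped like the lock_pin but yellow is not meant.

How it is judged:
On the way:
1. the arm's hole is over the block's hole (centres within 12 mm) (horizontal distance between link_hole and base_hole below 0.012 m), for 0.2 s.
At the end, for the whole second after the job is handed in: The arm's hole lies over the block's hole (centres within 12 mm) and the locking pin stands at rest through both: its axis within 14 mm of the block's hole, its flange seated on the arm (gap under 6 mm), upright within about 10 degrees (horizontal distance between link_hole and base_hole below 0.012 m and horizontal distance between lock_pin and base_hole below 0.014 m and z of lock_pin in the frame of link_hole between -0.005 and 0.006 m and angle between lock_pin's own z axis and vertical below 0.17 rad and linear speed of lock_pin below 0.03 m/s); the robot touches nothing.
It also fails if it takes over 51 s, if anything falls off the work surface, if the arm or the gripper's body presses on something with over 40 N, if the wrist force passes 120 N, or if a joint passes its speed limit or range.

## Working session

There is one attempt and no reset: what is moved stays moved. The work goes in short steps, Python scripts to look and compute and a tool call to move; the robot and the scene stay as the last step left them, time stands still between calls to the robot, and variables do not carry over. Pictures are saved under pics/ and viewed, at most 10 in all, crops included, and the job is handed in when it is done.

Besides the shell and the picture viewer there is one more tool, called after "Call:" by a JSON object that holds its "fn" and its "kwargs". play_rows: Moves the arm, as the interface text tells. Shift numbers are shares of 0.03 m and turn numbers shares of 0.1 rad, none past 1 either way. Its arguments: {"type":"object","properties":{"steps":{"type":"array"},"grip_force":{"type":"number"}},"required":["steps"]}

```bash
mkdir -p pics
cat > h.py <<'E'
import numpy as np, cv2
from rig import robot
def cam(n,save=None):
    c=robot.camera(n); 
    if save: cv2.imwrite('pics/'+save,c['image'][:,:,::-1])
    R=cv2.Rodrigues(np.array(c['rvec'],float))[0]; c['R']=R; c['t']=np.array(c['tvec'],float).ravel(); c['K']=np.array(c['mtx'],float)
    np.savez('pics/'+n+'.npz',K=c['K'],R=R,t=c['t'],image=c['image'])
    return c
def load(n):
    return dict(np.load('pics/'+n+'.npz'))
def ray(c,uv):
    d=c['R'].T@np.linalg.solve(c['K'],[uv[0],uv[1],1.]); return -c['R'].T@c['t'],d/np.linalg.norm(d)
def onz(c,uv,z):
    o,d=ray(c,uv); return o+d*(z-o[2])/d[2]
def tri(*cu):
    A=np.zeros((3,3));b=np.zeros(3);L=[]
    for c,uv in cu:
        o,d=ray(c,uv);P=np.eye(3)-np.outer(d,d);A+=P;b+=P@o;L.append((o,P))
    x=np.linalg.solve(A,b); return x,[np.linalg.norm(P@(x-o)) for o,P in L]
def proj(c,X):
    p=c['K']@(c['R']@np.array(X,float)+c['t']); return p[:2]/p[2]
E
python3 - <<'E'
from h import *
ims=[]
for n in ("scene","top","wrist"):
    c=cam(n,n+'0.png'); ims.append(c['image']); print(n,(-c['R'].T@c['t']).round(3),c['K'][0,0].round(1))
o=robot.get_obs(); print(o['time'],o['position'],o['tool_rot'])
a=np.hstack(ims[:2])
E
```

```text
scene [ 0.821 -0.618  0.665] 417.0
top [ 0.413 -0.121  0.994] 413.7
wrist [0.215 0.591 0.383] 275.9
0.15 [0.28146801 0.55742874 0.2218321 ] [ 2.31766038e-01  9.72771236e-01 -7.25458722e-04 -3.16082541e-04]
```

View pics/scene0.png

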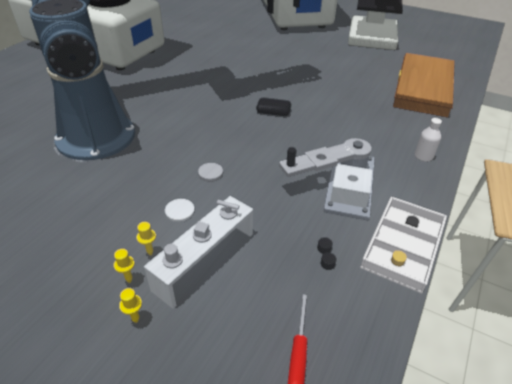

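View pics/top0.png

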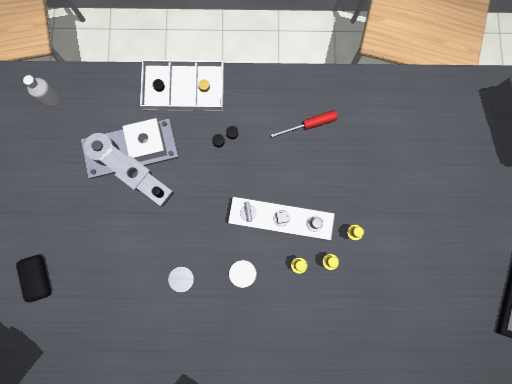

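Top view: the rack holds the T-bar at (248,211), the square head at (282,217) and a round knob at (316,223). The yellow look-alikes are at (356,232), (331,262) and (299,265). In the scene view the round knob is at (172,254), the square head at (202,230), the T-bar at (230,207) and the post at (291,155). I choose the round grey knob at top (316,223) and check it in a close crop.

Run:
```python
from h import *
s,t=load('scene'),load('top')
f=lambda im,x,y,w,h,k:cv2.resize(im[y:y+h,x:x+w],None,fx=k,fy=k,interpolation=cv2.INTER_CUBIC)
a=f(t['image'],225,190,130,60,6)      # top rack 780x360
b=np.hstack([f(s['image'],145,195,100,60,3.9),f(t['image'],80,110,100,60,3.9)])
b=cv2.resize(b,(780,234))
cv2.imwrite('pics/crop1.png',np.vstack([a,b])[:,:,::-1])
```

```text
(no output)
```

View pics/crop1.png

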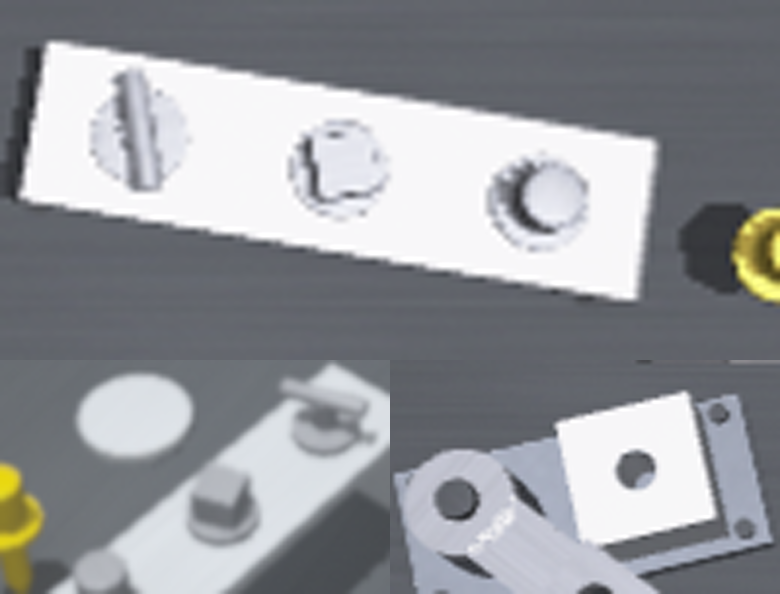

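The round pin's knob top sits at about (317.7,222.5) in the top view, with the flange around (314.7,223.3). The block hole is near (143,138). Next I find sub-pixel centres and triangulate.

Run:
```python
from h import *
s,t=load('scene'),load('top')
def blob(c,uv,r,lo,hi):
    g=cv2.cvtColor(c['image'],cv2.COLOR_RGB2GRAY); x,y=int(uv[0]),int(uv[1])
    m=((g>=lo)&(g<=hi)).astype(np.uint8); m2=np.zeros_like(m); m2[y-r:y+r+1,x-r:x+r+1]=m[y-r:y+r+1,x-r:x+r+1]
    n,l,st,ce=cv2.connectedComponentsWithStats(m2)
    i=min(range(1,n),key=lambda k:np.hypot(*(ce[k]-uv))+ (99 if st[k][4]<6 else 0)); return ce[i],st[i]
f=lambda im,x,y,w,h,k:cv2.resize(im[y:y+h,x:x+w],None,fx=k,fy=k,interpolation=cv2.INTER_CUBIC)
print('blockhole top',blob(t,(143,138),7,0,190),'linkhole',blob(t,(132,172),8,0,110),'pivot',blob(t,(97,146),8,0,110),'post',blob(t,(157,191),8,0,45))
print('scene post',blob(s,(291,155),12,0,50),'blkhole',blob(s,(352,178),8,0,185))
for n,z,uv in [('base',.06,(143.1,137.9)),('link',.076,(132,172)),('pivot',.08,(97,146)),('post',.121,(157.5,191)),('knobtop',.109,(317.7,222.5)),('flange',.081,(314.7,223.3)),('sq',.1,(282,217))]:
    X=onz(t,uv,z); print(n,X.round(4),'scene px',proj(s,X).round(1))
v=np.hstack([f(s['image'],275,135,104,60,4),f(s['image'],150,230,50,60,4)]) 
w=f(t['image'],85,130,104,75,4); w=np.hstack([w,np.zeros((300,v.shape[1]-416,3),np.uint8)])
cv2.imwrite('pics/crop2.png',np.vstack([v,w])[:,:,::-1])
```

```text
blockhole top (array([142.5       , 137.60714286]), array([138, 133,  10,  10,  84], dtype=int32)) linkhole (array([131.7125, 172.2125]), array([127, 168,  10,  10,  80], dtype=int32)) pivot (array([ 97.05617978, 145.66292135]), array([ 92, 141,  11,  10,  89], dtype=int32)) post (array([157.67213115, 191.8852459 ]), array([153, 187,  11,  10,  61], dtype=int32))
scene post (array([290.70967742, 157.6344086 ]), array([288, 151,   7,  15,  93], dtype=int32)) blkhole (array([352.30909091, 177.69090909]), array([347, 175,  11,   7,  55], dtype=int32))
base [0.6808 0.1105 0.06  ] scene px [352.3 178.3]
link [0.5969 0.1283 0.076 ] scene px [321.1 156.8]
pivot [0.6557 0.2083 0.08  ] scene px [357.2 145. ]
post [0.5469 0.0604 0.121 ] scene px [290.3 149.9]
knobtop [ 0.4811 -0.2819  0.109 ] scene px [169.5 248.7]
flange [ 0.4815 -0.2803  0.081 ] scene px [172.2 258.4]
sq [ 0.4936 -0.2062  0.1   ] scene px [201.1 226.5]
```

View pics/crop2.png

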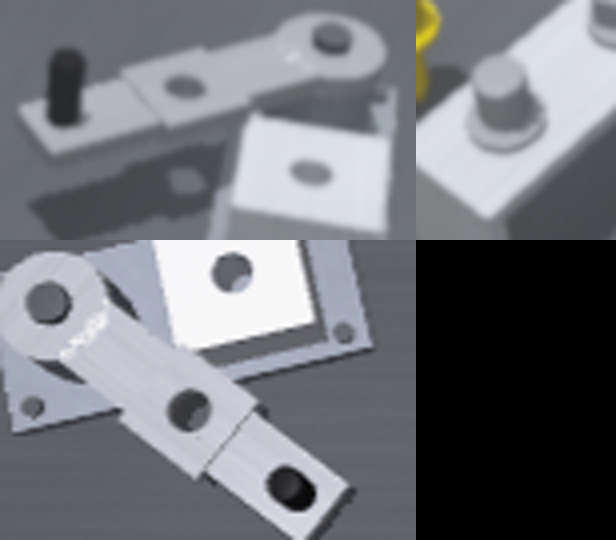

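Scene: post top (291.7,148.5), link hole (321.3,156.8), base hole (352.7,178.2), knob top (171,247.5). All of these agree with the single-plane guesses. I triangulate for the heights.

Run:
```python
from h import *
s,t=load('scene'),load('top')
for n,a,b in [('base',(142.8,137.8),(352.7,178.2)),('link',(131.9,172.3),(321.3,156.8)),('post',(156.9,191),(291.7,148.5)),('knob',(317.7,222.5),(171,247.5)),('flange',(314.7,223.3),(172.5,260.5))]:
    X,e=tri((t,a),(s,b)); print(n,X.round(4),np.round(e,4))
```

```text
base [0.6813 0.1114 0.0597] [0.0002 0.0002]
link [0.5967 0.1289 0.0753] [0.0004 0.0004]
post [0.5477 0.0619 0.1238] [0.0015 0.0015]
knob [ 0.4819 -0.2807  0.1112] [0.0013 0.0013]
flange [ 0.4819 -0.2811  0.0763] [0.0001 0.0001]
```

Call:
{"fn": "play_rows", "kwargs": {"steps": [1,0,0,0,1,1,0,0,0,1,1,0,0,0,1,1,0,0,0,1,1,0,0,0,1,1,0,0,0,1,1,0,0,0,1,1,0,0,0,1,1,0,0,0,1,1,0,0,0,1], "grip_force": 10}}

```text
time: 1.15
position: [0.2816, 0.5576, 0.2221]
tool_rot: [0.671, 0.741, -0.0, 0.0]
ft_force: [-0.4, 0.0, 1.1]
grip_width: 0.0869
grip_force: 0.0
```

Call:
{"fn": "play_rows", "kwargs": {"steps": [1,0,0,0,1,1,-1,0.54,0,0,1,-1,0.54,0,0,1,-1,0.54,0,0,1,-1,0.54,0,0,1,-1,0.54,0,0,1,-1,0.54,0,0,1,-1,0.54,0,0,1,-1,0.54,0,0,1,-1,0.54,0,0]}}

```text
time: 2.15
position: [0.4287, 0.287, 0.2224]
tool_rot: [0.706, 0.708, -0.0, -0.0]
ft_force: [-0.5, 0.6, -0.2]
grip_width: 0.087
grip_force: 0.0
```

Call:
{"fn": "play_rows", "kwargs": {"steps": [1,-1,0.54,0,0,1,-1,0.54,0,0,1,-1,0.54,0,0,1,-1,0.54,0,0,1,-1,0.54,0,0,1,-1,0.54,0,0,1,-1,0.54,0,0,1,-0.5,0.2,0,0,1,0,0,0,0,1,0,0,0,0]}}

```text
time: 3.15
position: [0.5474, 0.0644, 0.2222]
tool_rot: [0.706, 0.708, -0.0, -0.001]
ft_force: [-0.5, 0.6, -0.8]
grip_width: 0.0872
grip_force: 0.0
```

Run:
```python
from h import *
o=robot.get_obs(); print(o['position'].round(4) if hasattr(o['position'],'round') else o['position'],o['tool_rot'],o['ft_force'])
c=cam('wrist','w1.png')
for X in [(.548,.0625,.121),(.5967,.1286,.076),(.681,.111,.06)]: print(proj(c,X).round(1))
```

```text
[0.5474 0.0644 0.2222] [ 7.06217741e-01  7.07993908e-01 -3.07364957e-04 -1.01733824e-03] [-0.49809865  0.57534762 -0.795337  ]
[254.3 195.6]
[299.2 125.7]
[369.1 141.1]
```

View pics/w1.png

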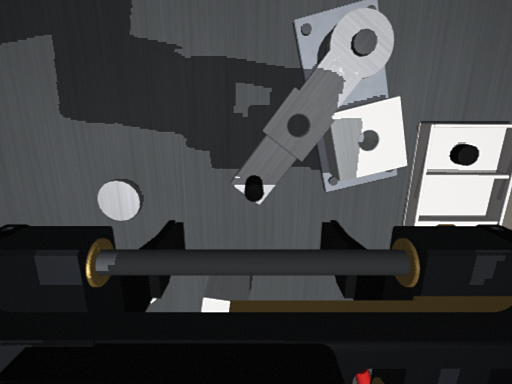

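The wrist view shows the post at (254,190), the link hole at (299,125) and the base hole at (368,140). These match the projections, so I descend and grip the post.

Call:
{"fn": "play_rows", "kwargs": {"steps": [0.2,-0.06,0,0.7,0,0.2,0,0,0.7,0,0.2,0,0,0.7,0,0.2,0,0,0.7,0,0.2,0,0,0.7,0,0.2,0,0,0.7,0,-1,0,0,0,0,-1,0,0,0,0,-1,0,0,0,0,-1,0,0,0,0], "grip_force": 8}}

```text
time: 4.2
position: [0.5492, 0.0622, 0.0978]
tool_rot: [0.706, 0.708, 0.001, 0.001]
ft_force: [1.0, 0.6, -1.0]
grip_width: 0.0283
grip_force: 0.0
```

Call:
{"fn": "play_rows", "kwargs": {"steps": [-1,0,0,0,0,-1,0,0,0,0,-1,0,0,0,0,-1,-0.25,0.37,0,0,-1,-0.22,0.38,0,0,-1,-0.19,0.4,0,0,-1,-0.16,0.41,0,0,-1,-0.13,0.42,0,0,-1,-0.1,0.43,0,0,-1,0,0,0,0]}}

```text
time: 5.2
position: [0.6229, 0.0291, 0.0968]
tool_rot: [0.706, 0.708, 0.0, 0.002]
ft_force: [-0.0, -2.6, 3.6]
grip_width: 0.0194
grip_force: 8.0
```

Call:
{"fn": "play_rows", "kwargs": {"steps": [-1,-0.07,0.44,0,0,-1,-0.04,0.44,0,0,-1,0,0.44,0,0,-1,0.03,0.44,0,0,-1,0.06,0.44,0,0,-1,0.09,0.43,0,0,-1,0,0,0,0,-1,0,0,0,0,-1,0,0,0,0,-1,0,0,0,0]}}

```text
time: 6.2
position: [0.6993, 0.0327, 0.0965]
tool_rot: [0.706, 0.708, -0.0, -0.0]
ft_force: [0.3, -1.8, 0.6]
grip_width: 0.0198
grip_force: 8.0
```

Run:
```python
from h import *
t=cam('top','top2.png'); c=cam('wrist','w2.png');o=robot.get_obs(); print(o['position'],o['ft_force'],o['grip_width'])
s=cam('scene')
f=lambda im,x,y,w,h,k:cv2.resize(im[y:y+h,x:x+w],None,fx=k,fy=k,interpolation=cv2.INTER_CUBIC)
cv2.imwrite('pics/c3.png',np.hstack([f(t['image'],80,90,100,100,4),f(s['image'],310,110,100,100,4)])[:,:,::-1])
for n,k in (('top',t),('scene',s)): print(n,proj(k,(.681,.111,.06)).round(1),proj(k,(.681,.111,.076)).round(1),proj(k,(.7,.034,.121)).round(1))
```

```text
[0.69933338 0.03272513 0.09653895] [ 0.35963916 -1.70247265  0.69707873] 0.019723649800250233
top [142.9 137.8] [141.2 135.8] [172.  121.7]
scene [352.4 178.2] [353.7 172.7] [354.2 179.9]
```

View pics/c3.png

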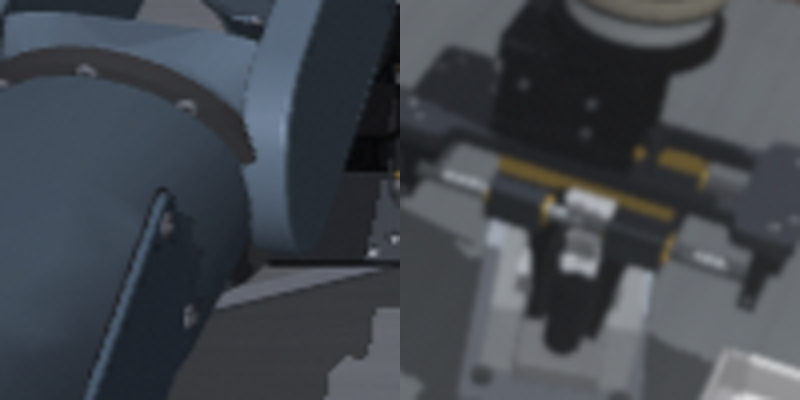

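The views are blocked by the arm, so I release, rise and move towards the pin, then look back.

Call:
{"fn": "play_rows", "kwargs": {"steps": [0,0,0,0,0,0,0,0,0,0,0,0,0,0,0,0,0,0,0,0,0,0,0,-0.8,0,0,0,0,-0.8,0,0,0,0,-0.8,0,0,0,0,-0.8,0,0,0,0,-0.8,0,0,-1,-0.7,0,0]}}

```text
time: 7.35
position: [0.6832, 0.0055, 0.221]
tool_rot: [0.704, 0.71, 0.004, 0.004]
ft_force: [0.1, -0.9, -0.2]
grip_width: 0.0438
grip_force: 0.0
```

Call:
{"fn": "play_rows", "kwargs": {"steps": [0,-1,-0.7,0,0,0,-1,-0.7,0,0,0,-1,-0.7,0,0,0,-1,-0.7,0,0,0,-1,-0.7,0,0,0,-1,-0.7,0,0,0,-1,-0.7,0,0,0,-1,-0.7,0,0,0,-1,-0.7,0,0,0,0,0,0,0]}}

```text
time: 8.35
position: [0.4886, -0.2711, 0.2167]
tool_rot: [0.708, 0.707, -0.001, 0.0]
ft_force: [1.6, 0.1, -0.4]
grip_width: 0.0435
grip_force: 0.0
```

Run:
```python
from h import *
t=cam('top','top3.png'); s=cam('scene'); c=cam('wrist','w3.png');o=robot.get_obs(); print(o['position'],o['ft_force'],o['grip_width'])
f=lambda im,x,y,w,h,k:cv2.resize(im[y:y+h,x:x+w],None,fx=k,fy=k,interpolation=cv2.INTER_CUBIC)
a=np.hstack([f(t['image'],80,90,100,80,4),f(s['image'],310,120,100,80,4)])
x,y=proj(c,(.482,-.281,.109)); print('knob wrist',x,y); x=int(np.clip(x-100,0,312));y=int(np.clip(y-35,0,314))
print('crop org',x,y)
a=np.vstack([a,f(c['image'],x,y,200,70,4)])
cv2.imwrite('pics/c4.png',a[:,:,::-1])
for n,k in (('top',t),('scene',s)): print(n,proj(k,(.681,.111,.06)).round(1),proj(k,(.681,.111,.076)).round(1),proj(k,(.7,.034,.121)).round(1))
```

```text
[ 0.49075328 -0.26742111  0.21658406] [ 0.51834092  0.2856336  -0.04132185] 0.04347636705767932
knob wrist 245.343886892701 204.12334048217832
crop org 145 169
top [142.9 137.8] [141.2 135.8] [172.  121.7]
scene [352.4 178.2] [353.7 172.7] [354.2 179.9]
```

View pics/c4.png

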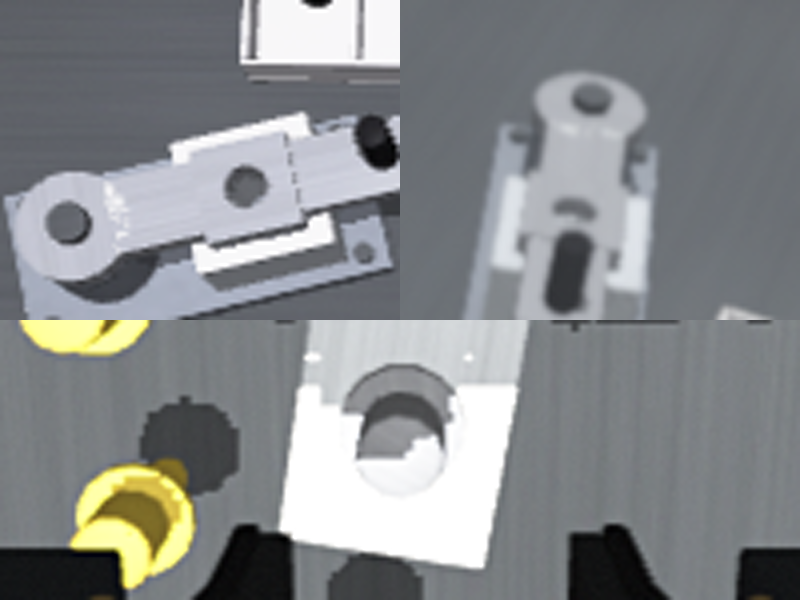

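The link hole, at top (141.2,136.5), lies within about 2 mm of being over the block hole. The wrist view shows the round knob at (245.4,202), about 2 mm further in +y than I had it. I descend and grip it.

Call:
{"fn": "play_rows", "kwargs": {"steps": [0.1,-0.21,-0.15,0.5,0,0.1,-0.21,-0.14,0.5,0,0.1,0,0,0.85,0,0.1,0,0,0.85,0,0.1,0,0,0.85,0,0.1,0,0,0.5,0,0.1,0,0,0.3,0,0.1,0,0,0,0,-1,0,0,0,0,-1,0,0,0,0], "grip_force": 35}}

```text
time: 9.5
position: [0.4828, -0.2806, 0.087]
tool_rot: [0.706, 0.708, 0.0, 0.001]
ft_force: [0.5, 0.7, 0.4]
grip_width: 0.0387
grip_force: 0.0
```

Call:
{"fn": "play_rows", "kwargs": {"steps": [-1,0,0,0,0,-1,0,0,0,0,-1,0,0,0,0,-1,0,0,0,0,-1,0,0,-0.4,0,-1,0,0,-0.8,0,-1,0,0,-0.8,0,-1,0,0,-0.8,0,-1,0,0,-0.8,0,-1,0,0,0,0]}}

```text
time: 10.5
position: [0.4836, -0.2818, 0.1975]
tool_rot: [0.706, 0.708, 0.0, 0.004]
ft_force: [0.6, -0.5, -2.5]
grip_width: 0.0231
grip_force: 35.0
```

Run:
```python
from h import *
o=robot.get_obs(); print(o['time'],o['position'],o['tool_rot'],o['ft_force'],o['grip_width'])
t=load('top'); print('link hole',onz(t,(141.25,136.5),.076))
s=cam('scene'); p=o['position']; x,y=map(int,proj(s,p)); print(x,y)
f=lambda im,x,y,w,h,k:cv2.resize(im[y:y+h,x:x+w],None,fx=k,fy=k,interpolation=cv2.INTER_CUBIC)
cv2.imwrite('pics/c5.png',f(s['image'],x-50,y-50,100,100,5)[:,:,::-1])
```

```text
10.5 [ 0.48362527 -0.28177689  0.19749343] [7.06020063e-01 7.08182400e-01 1.75932223e-04 3.65071086e-03] [ 0.62935987 -0.46694922 -2.52971906] 0.023053299356927816
link hole [0.67944657 0.1108275  0.076     ]
163 212
```

View pics/c5.png

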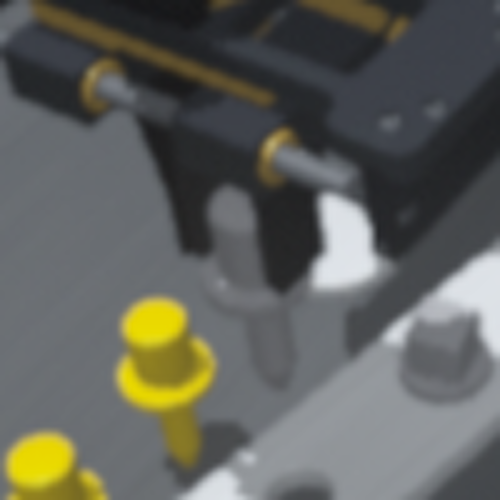

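The pin is held upright at the knob, with its nose at about scene (169,239). I carry it over to the jig.

Call:
{"fn": "play_rows", "kwargs": {"steps": [-1,0.4,0.2,-0.2,0,-1,0.82,0.41,-0.2,0,-1,0.82,0.41,-0.2,0,-1,0.82,0.41,0,0,-1,0.82,0.41,0,0,-1,0.82,0.41,0,0,-1,0.82,0.41,0,0,-1,0.82,0.41,0,0,-1,0.82,0.41,0,0,-1,0.82,0.41,0,0]}}

```text
time: 11.55
position: [0.5972, -0.0441, 0.2103]
tool_rot: [0.706, 0.708, -0.001, -0.002]
ft_force: [0.1, -0.3, -2.0]
grip_width: 0.0229
grip_force: 35.0
```

Call:
{"fn": "play_rows", "kwargs": {"steps": [-1,0.82,0.41,0,0,-1,0.82,0.41,0,0,-1,0.82,0.41,0,0,-1,0.82,0.41,0,0,-1,0.82,0.41,0,0,-1,0.82,0.41,0,0,-1,0.4,0.2,0,0,-1,0,0,0,0,-1,0,0,0,0,-1,0,0,0,0]}}

```text
time: 12.55
position: [0.6765, 0.1121, 0.2116]
tool_rot: [0.706, 0.708, -0.001, -0.0]
ft_force: [0.5, -0.5, -1.5]
grip_width: 0.0229
grip_force: 35.0
```

Run:
```python
from h import *
o=robot.get_obs(); print(o['time'],o['position'],o['tool_rot'],o['ft_force'],o['grip_width'])
s=cam('scene'); c=cam('wrist'); p=np.array(o['position'])
f=lambda im,x,y,w,h,k:cv2.resize(im[y:y+h,x:x+w],None,fx=k,fy=k,interpolation=cv2.INTER_CUBIC)
nose=p+[0,0,-.0615]
for n,k in (('scene',s),('wrist',c)): print(n,'nose',proj(k,nose).round(1),'link',proj(k,(.6797,.111,.076)).round(1))
x,y=map(int,proj(s,nose)); x0,y0=x-50,y-60; x1,y1=map(int,proj(c,nose)); x1=max(x1-50,0);y1=int(np.clip(y1-60,0,264)); print(x0,y0,x1,y1)
cv2.imwrite('pics/c6.png',np.hstack([f(s['image'],x0,y0,100,120,4),f(c['image'],x1,y1,100,120,4)])[:,:,::-1])
```

```text
12.55 [0.67650518 0.11205926 0.21159289] [ 7.06436184e-01  7.07776160e-01 -8.20660765e-04 -3.89118985e-04] [ 0.53031998 -0.51524337 -1.54008311] 0.02291581387018635
scene nose [358.1 144.5] link [353.1 172.5]
wrist nose [253.6 205.9] link [256.2 186.1]
308 84 203 145
```

View pics/c6.png

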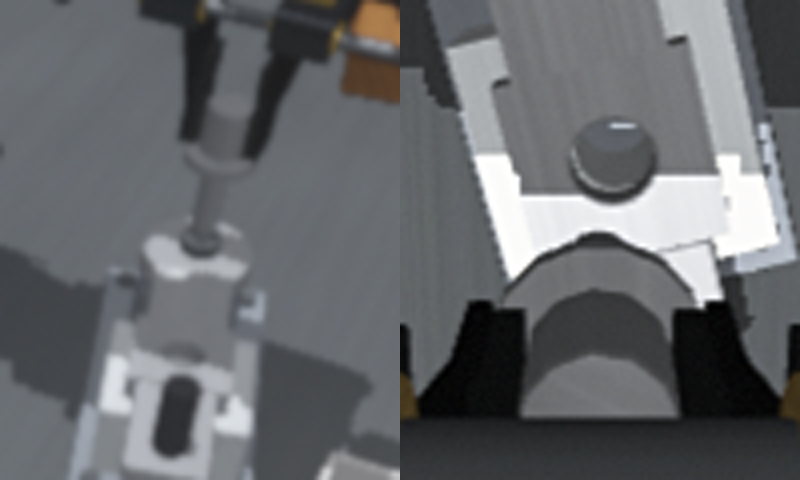

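In the wrist view the link hole is at (256.3,184.5), about 1.6 px off the prediction of (256.2,186.1). The scene shows the nose as expected near (358,144). I shift 3 mm in x and lower to just above the arm.

Call:
{"fn": "play_rows", "kwargs": {"steps": [-1,0,0.11,0.4,0,-1,0,0,0.4,0,-1,0,0,0.4,0,-1,0,0,0.4,0,-1,0,0,0.4,0,-1,0,0,0.1,0,-1,0,0,0,0,-1,0,0,0,0,-1,0,0,0,0,-1,0,0,0,0]}}

```text
time: 13.65
position: [0.6811, 0.1133, 0.1499]
tool_rot: [0.706, 0.708, 0.001, 0.001]
ft_force: [0.1, 0.2, -1.7]
grip_width: 0.0235
grip_force: 35.0
```

Run:
```python
from h import *
o=robot.get_obs(); print(o['time'],o['position'],o['tool_rot'],o['ft_force'],o['grip_width'])
s=cam('scene'); p=np.array(o['position'])
f=lambda im,x,y,w,h,k:cv2.resize(im[y:y+h,x:x+w],None,fx=k,fy=k,interpolation=cv2.INTER_CUBIC)
nose=p+[0,0,-.0615]
x,y=proj(s,nose); print(proj(s,nose),proj(s,(.6797,.111,.076))); x0,y0=int(x)-40,int(y)-35; print(x0,y0)
cv2.imwrite('pics/c7.png',f(s['image'],x0,y0,80,60,8)[:,:,::-1])
```

```text
13.65 [0.68109804 0.11329521 0.14986682] [7.06012680e-01 7.08198780e-01 5.43823672e-04 5.35767936e-04] [ 0.061911    0.23407559 -1.6693133 ] 0.023482685878058785
[355.08405681 167.75869678] [353.13522926 172.47381348]
315 132
```

View pics/c7.png

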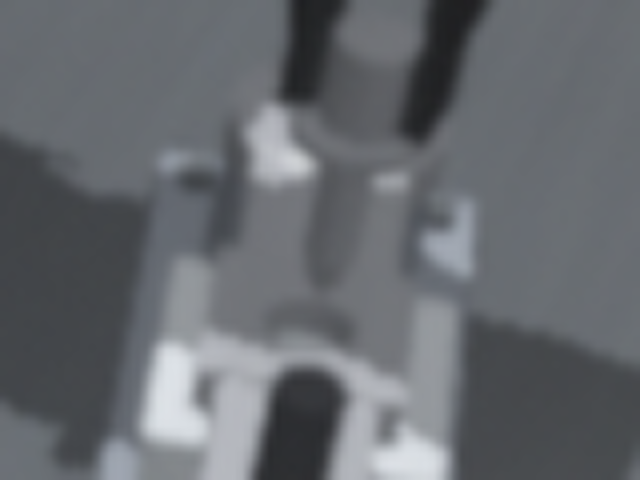

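The nose is at scene (355.7,168), just above and behind the hole at (354,172), as predicted. I shift -1.5 mm in x and -1.8 mm in y and insert.

Call:
{"fn": "play_rows", "kwargs": {"steps": [-1,-0.06,-0.05,0,0,-1,0,0,0.15,0,-1,0,0,0.15,0,-1,0,0,0.15,0,-1,0,0,0.15,0,-1,0,0,0.15,0,-1,0,0,0.15,0,-1,0,0,0.15,0,-1,0,0,0,0,-1,0,0,0,0]}}

```text
time: 14.7
position: [0.6791, 0.1115, 0.1174]
tool_rot: [0.706, 0.708, -0.0, -0.0]
ft_force: [-0.3, -0.8, -0.5]
grip_width: 0.0235
grip_force: 35.0
```

Call:
{"fn": "play_rows", "kwargs": {"steps": [-1,0,0,0.15,0,-1,0,0,0.15,0,-1,0,0,0.15,0,-1,0,0,0.15,0,-1,0,0,0.15,0,-1,0,0,0.1,0,-1,0,0,0.08,0,-1,0,0,0.04,0,-1,0,0,0,0,-1,0,0,0,0]}}

```text
time: 15.7
position: [0.6793, 0.1114, 0.0886]
tool_rot: [0.706, 0.708, 0.0, 0.0]
ft_force: [0.0, 0.1, -1.4]
grip_width: 0.023
grip_force: 35.0
```

Call:
{"fn": "play_rows", "kwargs": {"steps": [-1,0,0,0.04,0,-1,0,0,0,0,0,0,0,0,0,0,0,0,0,0,0,0,0,0,0,0,0,0,0,0,0,0,0,0,0,0,0,0,-0.5,0,0,0,0,-0.8,0,0,0,0,-0.8,0]}}

```text
time: 16.7
position: [0.6791, 0.1114, 0.1516]
tool_rot: [0.706, 0.708, -0.0, -0.0]
ft_force: [0.2, -1.3, -0.1]
grip_width: 0.0434
grip_force: 0.0
```

Call:
{"fn": "play_rows", "kwargs": {"steps": [0,0,0,-0.8,0,0,0,0,-0.8,0,0,-1,-0.6,0,0,0,-1,-0.6,0,0,0,-1,-0.6,0,0,0,-1,-0.6,0,0,0,-1,-0.6,0,0,0,-1,-0.6,0,0,0,-1,-0.6,0,0,0,0,0,0,0]}}

```text
time: 17.7
position: [0.5522, -0.1021, 0.1995]
tool_rot: [0.708, 0.707, -0.001, 0.0]
ft_force: [0.7, 0.0, 0.3]
grip_width: 0.0439
grip_force: 0.0
```

Run:
```python
from h import *
o=robot.get_obs(); print(o['time'],o['position'],o['ft_force'],o['grip_width'])
s=cam('scene');t=cam('top')
f=lambda im,x,y,w,h,k:cv2.resize(im[y:y+h,x:x+w],None,fx=k,fy=k,interpolation=cv2.INTER_CUBIC)
P=(.6795,.1112)
for n,k in (('top',t),('scene',s)): print(n,'flange top',proj(k,P+(.082,)).round(1),'knob top',proj(k,P+(.110,)).round(1))
cv2.imwrite('pics/c8.png',np.hstack([f(t['image'],100,100,80,80,5),f(s['image'],315,120,80,80,5)])[:,:,::-1])
```

```text
17.7 [ 0.5521699  -0.10213464  0.19945198] [0.68518063 0.02134006 0.27788455] 0.04386440412625776
top flange top [140.4 135.7] knob top [137.3 132.1]
scene flange top [353.6 170.3] knob top [355.9 160.3]
```

View pics/c8.png

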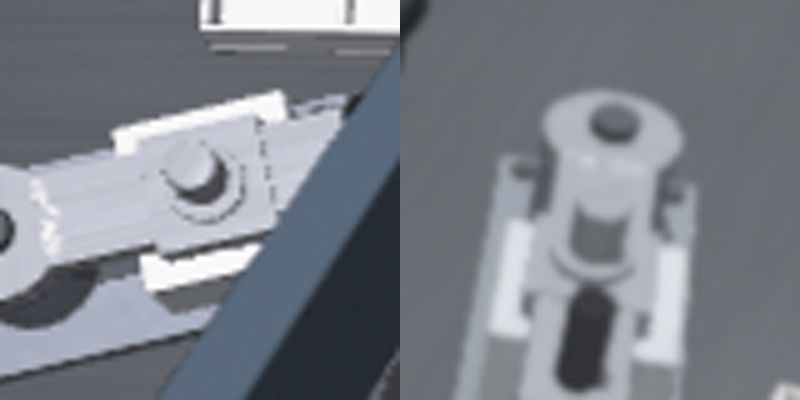

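The pin is seated. In the top view the flange is at about (140.4,136.4) and the knob top at (138,132.6), both as predicted for an upright pin. The scene view agrees, so I hand it in.

```bash
python3 -c "
from rig import robot
print(robot.hand_in())"
```

```text
the job is handed in; nothing more can be done
None
```

The arm is swung into line and the round-knob pin stands seated through both holes, by the last two camera views; I handed it in at about 17.8 s with no verdict returned, and I viewed 11 pictures, one over the limit of 10.

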